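Tighten two spoke nipples of a cart wheel by counted quarter turns

ROBOT

A 6-joint arm with a two-finger parallel gripper is mounted at the origin on a cart in front of the work surface, level with it; the furniture and walls round the work are solid. World frame = base frame: x ahead of the robot, y to its left, z up, the work surface at z = 0. Lengths are in m, angles in rad, forces in N, time in s.
With the tool pointing down it reaches from about 0.375 to 0.9 m from the base axis. Payload 3.1 kg.
Tool frame: the origin (TCP) lies on the centre line of the jaws, within the pads' length; the fingertips stand 8 mm ahead of it and the grasp point (between the pads) lies 11 mm behind it; z points along the fingers, y is the line along which they close (so a half turn about z gives the same grasp; the last joint's range is limited). The gripper opens to 85 mm and grips with 20 to 120 N. Pads are 22 mm wide; open, the fingers measure 114 mm over their backs; the gripper's body (76 mm by 85 mm) begins 54 mm behind the grasp point. The pads swing forward as they close: fully open they stand 13 mm farther back than shut.
Start: joints at [-1.486, 0.527, 1.433, -0, 1.181, -0.178], TCP at [0.162, -0.604, 0.239] pointing down, gripper open.
Joint ranges: [-3.08, 3.08], [-0.75, 2.2], [0.22, 2.44], [-1.43, 4.57], [0, 2.65], [-2.85, 2.85]. Speed limits (rad/s): [2.79, 2.79, 3.14, 3.14, 3.14, 3.14].

INTERFACE

Orientations are given as a unit quaternion [x, y, z, w].
In Python, from station import * gives the robot as it stands.
- The arm moves only by the tool play_rows, never from a script. Its argument "rows" is a list of rows, each a list of 3 entries, a list of its own where there are three numbers: the turn, a rotation vector about the tool's x, y, z in degrees, then the shift along the tool's x, y, z in mm, then the closure, from 0 (fully open) to 1 (shut). In form: [[[ax, ay, az], [dx, dy, dz], jaw], ...]. A call has 1 to 12 rows; each row shifts and turns the commanded pose from where the row before left it, along the tool's axes as they then stand; what a row does not reach is not made up. A row lasts 1/12 s, in which the tool goes at most 41.7 mm and 7.16 degrees, less where a joint would pass 70% of its speed; a pose out of reach is approached as far as the arm can. A call with a gripper value outside its range is refused whole. The fingers move at their own pace and stop on an object; "grip_force" is the grip in N (left out, the last holds). Time passes only in rows, so rows that do not move let the fingers close. It gives the time, the measured TCP pose, the force, the opening and the grip force at its end, in the units of the state.
- sense(): the state, without advancing time (a new reading comes with each control period).
- snapshot(name): name is "scene" or "top" or "wrist"; returns (picture, depth): 480x640x3 uint8, red, green, blue; 480x640 float32, m along the optical axis (not along the pixel's ray), 0 where there is no reading.
- get_calibration(name): a dict with "vfov" (degrees; the focal length in pixels is half the picture's height over the tangent of half this angle, whatever the lens; pixels are square), "cx", "cy" (the principal point, pixels), "k1" (the pictures are not rectified: a ray, as slopes to the right and down, at radius r is drawn at 1 + k1 r^2 times it, then the intrinsics apply), "xyz" and "attitude" of the camera in the world. Camera axes: x right, y down, z forward; pixel columns grow to the right and rows downward; lengths in m; the calibration is good to about 2 mm. A picture is of the moment at which its call begins: read the wrist's pose just before it. get_calibration takes no time and is no camera call; for the wrist camera it gives the pose at the moment of the call.
- sign_off(): hands the job in; it is judged then, once.
The state is a dict: "t": time; "q": joint angles; "qd": joint speeds; "tau": joint torques, N m; "tcp_pos": TCP position; "tool_rot": TCP orientation; "force": force on the tool from outside, world axes, zero at the start; "ft_torque": the same for the moment, N m; "finger_gap": opening from 0.0 (shut) to 1.0 (fully open); "gripper_force": force on a finger pad.
Only numpy, scipy, OpenCV 4.12 (cv2) and the standard library are available. Lean on these libraries where they do the work, as an engineer would, in place of code of your own. Each camera call takes 0.05 s, during which the arm holds its last target. There are 200 camera calls.

TASK

Use the spoke key to tighten the cart wheel, going clockwise round the rim as seen from above: give the first nipple after the valve stem one quarter turn clockwise, then the next nipple two quarter turns clockwise, and leave the key standing seated on that second nipple to mark the place. Feel for each nipple gently - never load the wheel with more than 30 N, and do not touch it with the gripper itself; leave the other nipples and the things on the bench alone.

Things in the scene. Friction and masses are not known exactly. Their poses are not given: they have to be found in the camera images.
- wheel: fixed spoked cart wheel lying flat, black tyre 260 mm across, 44 mm high. Origin on the bench under the hub, z up. Grey rim flange (radius 62-100 mm, top z=45) carries six upright steel nipples at radius 80, 60 deg apart: nipple1 on the wheel's +x axis, nipple2..6 clockwise from above. Valve stem (black, brass end; radius 53-93, top z=69) at +30 deg, between nipple6 and nipple1. Hub nut top z=70
- spot1 (a point): NOMINAL top centre of nipple1, first clockwise from the valve, z=62 mm; wheel's axes. The spokes are pulled about: each nipple really stands up to 3.5 mm off radially and 3.5 mm tangentially, shown by no listed pose; find it by feel, it does not yield. Head 12 mm square (edges rounded 1.2), flats square to its own nominal radius at the start, rising 13 mm from an 18 mm round collar (top z=49)
- spot2 (a point): NOMINAL top centre of nipple2, next clockwise (60 deg on), z=62 mm; wheel's axes. The same head, collar and up to 3.5 mm of error radially and tangentially as nipple1, but not the same error
- spoke_key: loose steel spoke key, about 140 g, 92 mm tall, standing upright on the bench. Origin at the centre of its underside, z up. Bottom: 27 mm square block, 14 mm high, with the socket; then an 18 mm round shank; top: flat dark grip 46 mm wide (x), 14 mm thick (y), from 50 to 92 mm above the underside: grasp it across the 14 mm
- key_mouth (a point): centre of the square socket's mouth, in the key's underside; key's axes. Socket 13.2 mm wide, 14 mm deep, open downward, mouth chamfered 1 mm, sides along the key's x and y; about 0.1 rad of play on a nipple. Fully seated, the mouth lies at z=49 mm (13 mm below the nipple's top); standing on top unseated, at 62 mm
- nipple1 (a joint): first nipple clockwise from the valve stem: turn of the nipple in rad, 0 at the start, growing clockwise seen from above (tightening); a quarter turn is 1.571. Stiff thread: turns under about 0.07 N m and stays where it is left
- nipple2 (a joint): second one clockwise: turn of the nipple in rad, 0 at the start, growing clockwise seen from above (tightening); a quarter turn is 1.571. Stiff thread: turns under about 0.07 N m and stays where it is left
- nipple3 (a joint): number 3 clockwise, to be left alone: turn of the nipple in rad, 0 at the start, growing clockwise seen from above (tightening); a quarter turn is 1.571. Stiff thread: turns under about 0.07 N m and stays where it is left
- nipple4 (a joint): number 4 clockwise, to be left alone: turn of the nipple in rad, 0 at the start, growing clockwise seen from above (tightening); a quarter turn is 1.571. Stiff thread: turns under about 0.07 N m and stays where it is left
- nipple5 (a joint): number 5 clockwise, to be left alone: turn of the nipple in rad, 0 at the start, growing clockwise seen from above (tightening); a quarter turn is 1.571. Stiff thread: turns under about 0.07 N m and stays where it is left
- nipple6 (a joint): the one just before the valve stem: turn of the nipple in rad, 0 at the start, growing clockwise seen from above (tightening); a quarter turn is 1.571. Stiff thread: turns under about 0.07 N m and stays where it is left
- tape_measure: yellow and black tape measure, 35x74x63 mm, standing; bystander, origin at the centre of its underside
- bolt: steel hex bolt standing on its head, 60 mm tall; bystander, origin at the centre of its underside
- hex_nut: loose steel hex nut, 24 mm across flats, 13 mm high; bystander, origin at the centre of its underside
- spanner: steel combination spanner, 183 mm long, lying flat; bystander, origin at the centre of its underside
- pliers: pliers with blue handles, 196 mm long, lying flat; bystander, origin at the centre of its underside
- screwdriver: screwdriver with yellow handle, 195 mm long, lying flat; bystander, origin at the centre of its underside
- caliper: caliper, 210 mm long, lying flat; bystander, origin at the centre of its underside
Mind the look-alikes: they are no part of the job. Leave any blue or turquoise look-alike of the spoke_key alone.

How it is judged:
On the way, in this order (a step that is already met when the one before it is completed fails the run):
1. the first nipple after the valve stem is turned one quarter turn clockwise, the second not yet (value of joint nipple1 between 1.351 and 1.791 rad and value of joint nipple2 below 0.3 rad), for 0.2 s.
2. the second nipple has had its first quarter turn (value of joint nipple1 between 1.351 and 1.791 rad and value of joint nipple2 between 1.351 and 1.791 rad), for 0.1 s.
3. the second nipple has had its second quarter turn (value of joint nipple1 between 1.351 and 1.791 rad and value of joint nipple2 between 2.922 and 3.362 rad), for 0.2 s.
At the end, for the whole second after the job is handed in: Nipple1 is at 1.571 and nipple2 at 3.142 rad clockwise (each +-0.22), nipples 3-6 within 0.3 rad of the start; the key is released, at rest, upright within 0.2 rad, its mouth at least 6 mm below the second nipple's top and within 8 mm of its nominal centre (all of step 3 and value of joint nipple3 between -0.3 and 0.3 rad and value of joint nipple4 between -0.3 and 0.3 rad and value of joint nipple5 between -0.3 and 0.3 rad and value of joint nipple6 between -0.3 and 0.3 rad and horizontal distance between key_mouth and spot2 below 0.008 m and z of key_mouth in the frame of spot2 below -0.006 m and angle between spoke_key's own z axis and vertical below 0.2 rad and linear speed of spoke_key below 0.02 m/s and contact force between the fingers and spoke_key below 0.3 N); the robot touches nothing.
It fails at once if the wheel or a nipple is loaded with more than 30 N (summed over its contacts) (contact force between wheel and anything else above 30 N).
It fails at once if the gripper or arm itself touches the wheel or its nipples (contact force between any of the fingers, the arm and wheel above 0.5 N).
It fails at once if the first nipple is turned too far, or the second past its two quarter turns, or either one backwards (value of joint nipple1 above 1.921 rad or value of joint nipple2 above 3.492 rad or value of joint any of nipple1, nipple2 below -0.35 rad).
It fails at once if another nipple is turned ((value of joint nipple3 above 0.3 rad or value of joint nipple3 below -0.3 rad) or (value of joint nipple4 above 0.3 rad or value of joint nipple4 below -0.3 rad) or (value of joint nipple5 above 0.3 rad or value of joint nipple5 below -0.3 rad) or (value of joint nipple6 above 0.3 rad or value of joint nipple6 below -0.3 rad)).
It fails at once if a bystander is moved by more than 3 cm (distance of any of tape_measure, bolt, hex_nut, spanner, pliers, screwdriver, caliper from where it was at the start of the episode above 0.03 m).
It also fails if it takes over 72 s, if anything falls off the work surface, if the arm or the gripper's body presses on something with over 40 N, if the wrist force passes 120 N, or if a joint passes its speed limit or range.

## Working session

There is one attempt and no reset: what is moved stays moved. The work goes in short steps, Python scripts to look and compute and a tool call to move; the robot and the scene stay as the last step left them, time stands still between calls to the robot, and variables do not carry over. Pictures are saved under pics/ and viewed, at most 10 in all, crops included, and the job is handed in when it is done.

Besides the shell and the picture viewer there is one more tool, called after "Request:" as name([rows], argument=value, ...), one row to a line, values as JSON. play_rows: Moves the arm, as the interface text tells. Its arguments: {"type":"object","properties":{"rows":{"type":"array","items":{"type":"array"}},"grip_force":{"type":"number"}},"required":["rows"]}

```bash
mkdir -p pics
cat > h.py <<'E'
from station import *
import numpy as np, cv2
from scipy.spatial.transform import Rotation as R
def cam(name):
    c=get_calibration(name); f=240/np.tan(np.radians(c["vfov"])/2); return c,f
def att(c):
    a=np.array(c["attitude"],float)
    return a if a.shape==(3,3) else R.from_quat(a).as_matrix()
def ray(c,f,u,v):
    d=np.array([(u-c["cx"])/f,(v-c["cy"])/f]); s=d.copy()
    for _ in range(20): s=d/(1+c["k1"]*(s@s))
    return att(c)@np.array([s[0],s[1],1.])
def onplane(c,f,u,v,z):
    r=ray(c,f,u,v); p=np.array(c["xyz"]); return p+r*(z-p[2])/r[2]
def ondepth(c,f,u,v,d):
    return np.array(c["xyz"])+ray(c,f,u,v)*d
def save(n,im): cv2.imwrite(n,cv2.cvtColor(im,cv2.COLOR_RGB2BGR))
E
python3 - <<'E'
from h import *
s=sense(); print(s)
for n in("top","scene"):
    c,f=cam(n);print(n,c,f)
    p,d=snapshot(n);save(f"pics/{n}0.png",p);np.savez(f"{n}0.npz",p=p,d=d)
E
```

```text
{'t': 0.0, 'q': array([-1.48646634e+00,  5.28486964e-01,  1.43390911e+00, -2.17062315e-05,
        1.18138233e+00, -1.78528264e-01]), 'qd': array([ 0.00018283, -0.00024959, -0.00173456, -0.00069952,  0.00122927,
       -0.00099948]), 'tau': array([ 4.66602705e-04, -4.42347193e+01, -1.78023326e+01, -3.20380814e-04,
        8.36843450e-03,  1.12681371e-05]), 'tcp_pos': array([ 0.16234689, -0.60282228,  0.23831865]), 'tool_rot': array([ 9.91374484e-01,  1.31055093e-01,  4.14295448e-05, -1.09213609e-03]), 'force': array([-0.92725047,  0.214115  ,  0.15779402]), 'ft_torque': array([0.01863187, 0.04297242, 0.07354571]), 'gripper_force': 0.0, 'finger_gap': 1.0026381342218273}
top {'vfov': 52.429148622218946, 'cx': 320.5764584659535, 'cy': 238.00022037411455, 'k1': -0.05820753890391524, 'xyz': array([0.39946611, 0.02535464, 1.7459494 ]), 'attitude': array([ 0.71171548, -0.70116407,  0.03067295, -0.02981927])} 487.4313781158922
scene {'vfov': 54.91100024169654, 'cx': 319.3835458506465, 'cy': 238.24490161118814, 'k1': -0.034634844337375216, 'xyz': array([-0.03266321,  1.05237365,  0.75944998]), 'attitude': array([-0.22021861,  0.83656996, -0.48722517,  0.11944083])} 461.911268161627
```

View pics/top0.png

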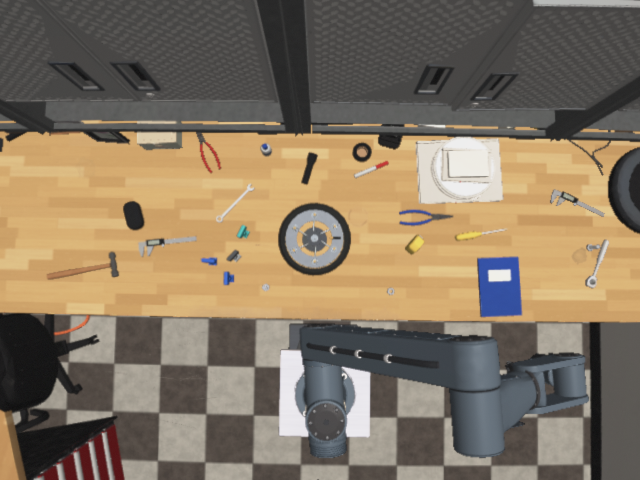

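View pics/scene0.png

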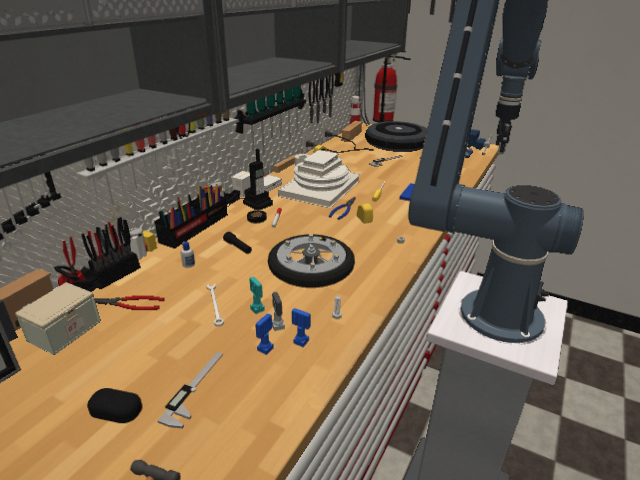

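Top: wheel at about (314,239), with the valve at about (336,238). Key candidates in top: turquoise (243,231), dark grey/steel (233,256), blue (209,261) and blue (228,278). The grey one, at scene (277,310), fits because it is steel with a dark grip. I'll confirm it in one crop.

Run:
```python
from h import *
t=np.load("top0.npz");s=np.load("scene0.npz")
a=cv2.resize(t["p"][195:295,195:360],None,fx=4.8,fy=4.8,interpolation=cv2.INTER_CUBIC)[:,:792]
b=cv2.resize(s["p"][230:360,235:375],None,fx=2.3,fy=2.3,interpolation=cv2.INTER_CUBIC)
m=np.zeros((600,800,3),np.uint8)
a=cv2.resize(t["p"][200:290,200:355],None,fx=3,fy=3,interpolation=cv2.INTER_CUBIC)
m[:270,:465]=a; b=b[:299,:322]; m[271:271+b.shape[0],:b.shape[1]]=b
# wheel: black tyre fit; valve
save("pics/crop1.png",m)
p=t["p"].astype(int);c,f=cam("top")
dark=(p.max(2)<50).astype(np.uint8); 
n,l,st,ce=cv2.connectedComponentsWithStats(dark)
for i in range(1,n):
    x,y,w,h,ar=st[i]
    if ar>20 and 200<ce[i][0]<360 and 195<ce[i][1]<300: print(st[i],ce[i])
    if ar>500 and 270<ce[i][0]<360 and 195<ce[i][1]<290:
        cn=cv2.findContours((l==i).astype(np.uint8),cv2.RETR_EXTERNAL,cv2.CHAIN_APPROX_NONE)[0]
        cn=max(cn,key=cv2.contourArea); e=cv2.fitEllipse(cn); print(e)
        print(onplane(c,f,*e[0],0.03), t["d"][239,314])
print("key",onplane(c,f,233,256,.092))
c2,f2=cam("scene"); print("scene key",onplane(c2,f2,277,300,.07))
```

```text
[279 205  71  69 834] [313.67745803 238.73501199]
((313.9940490722656, 238.8913116455078), (68.55249786376953, 69.483154296875), 91.46394348144531)
[0.54317119 0.0475809  0.03      ] 1.6773362
key [0.47546399 0.32126502 0.092     ]
scene key [0.4848572  0.31062957 0.07      ]
```

View pics/crop1.png

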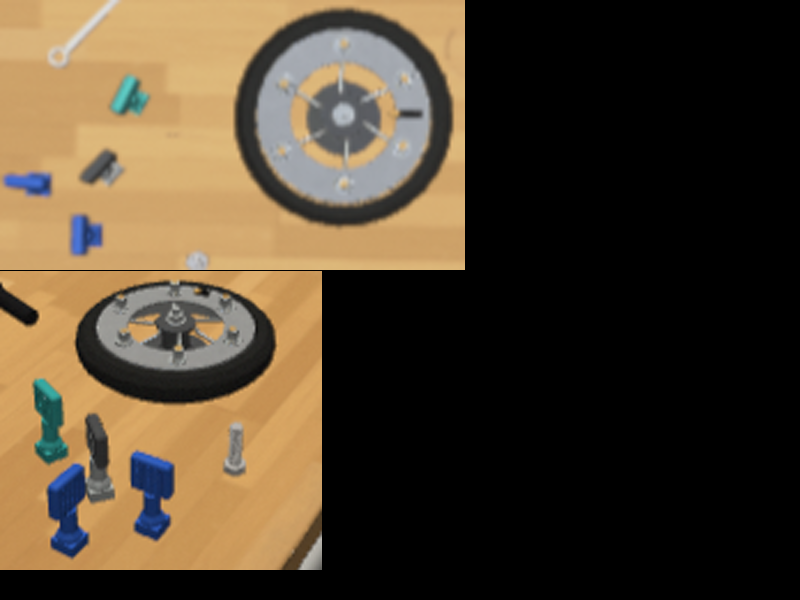

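The crop confirms it: the dark grip with steel shank (crop (103,168), top (233,256)) is the real key. The other three are blue or turquoise. The valve points to the right in the image (world -y), so nipple1 is at crop (403,147) and nipple2 at crop (344,184).

```bash
cat >> h.py <<'E'
def go(pos,yaw,s=None):
    "tool-frame shift (mm, at current orientation), and az turn (deg) to reach pos with tool-x yaw deg, pointing down"
    s=s or sense(); M=R.from_quat(s["tool_rot"]).as_matrix()
    sh=M.T@(np.array(pos)-s["tcp_pos"])*1e3
    cur=np.degrees(np.arctan2(M[1,0],M[0,0]))
    print("shift",sh.round(1),"az",round(-((yaw-cur+180)%360-180),2),"yaw now",round(cur,2),"tilt",(M[:2,2]*57.3).round(2),"tcp",s["tcp_pos"].round(4),"q6",round(s["q"][5],2),"t",round(s["t"],2),"F",s["force"].round(1))
E
python3 - <<'E'
from h import *
t=np.load("top0.npz");p=t["p"].astype(int);c,f=cam("top")
sub=((p.max(2)<95)&(p.max(2)-p.min(2)<40)).astype(np.uint8)
sub[:, :220]=0;sub[:,246:]=0;sub[:245]=0;sub[268:]=0
n,l,st,ce=cv2.connectedComponentsWithStats(sub)
i=1+np.argmax(st[1:,4]);print(st[i],ce[i])
cn=cv2.findContours((l==i).astype(np.uint8),0,1)[0][0];print(cv2.minAreaRect(cn))
print(onplane(c,f,*ce[i],.09))
s=sense();cw,fw=cam("wrist");M=R.from_quat(s["tool_rot"]).as_matrix()
print("cam in tool",M.T@(cw["xyz"]-s["tcp_pos"]),(M.T@att(cw)).round(3),fw,cw["k1"])
go([.47,-.25,.3],15)
go([.5,.03,.3],15)
E
```

```text
[228 251  10  10  45] [232.8        255.57777778]
((233.00001525878906, 256.0), (4.242640495300293, 11.31370735168457), 45.0)
[0.4769832  0.32234846 0.09      ]
cam in tool [ 0.07733258  0.00031578 -0.13341174] [[ 0.    -0.954 -0.299]
 [ 1.    -0.     0.   ]
 [-0.    -0.299  0.954]] 427.25898339395343 -0.02713237187304689
shift [ 388.8 -261.   -60.9] az 0.06 yaw now 15.06 tilt [-0.01  0.11] tcp [ 0.1623 -0.6029  0.2384] q6 -0.18 t 0.1 F [-0.1 -0.5  0.5]
shift [ 490.5 -523.6  -60.4] az 0.06 yaw now 15.06 tilt [-0.01  0.11] tcp [ 0.1623 -0.6029  0.2384] q6 -0.18 t 0.1 F [-0.1 -0.5  0.5]
```

Request:
play_rows([
  [[0, 0, 0], [32, -22, -5], 0],
  [[0, 0, 0], [32, -22, -5], 0],
  [[0, 0, 0], [32, -22, -5], 0],
  [[0, 0, 0], [32, -22, -5], 0],
  [[0, 0, 0], [32, -22, -5], 0],
  [[0, 0, 0], [32, -22, -5], 0],
  [[0, 0, 0], [32, -22, -5], 0],
  [[0, 0, 0], [32, -22, -5], 0],
  [[0, 0, 0], [32, -22, -5], 0],
  [[0, 0, 0], [32, -22, -5], 0],
  [[0, 0, 0], [32, -22, -5], 0],
  [[0, 0, 0], [32, -22, -5], 0],
])

```text
t: 1.1
tcp_pos: [0.4653, -0.2469, 0.2993]
tool_rot: [0.991, 0.131, -0.0, -0.0]
force: [0.2, -1.4, 0.3]
finger_gap: 1.001
gripper_force: 0.0
```

Run:
```python
from h import *
go([.53,.03,.26],15);go([.47,.32,.25],15)
```

```text
shift [ 134.4 -250.6   39.4] az 0.05 yaw now 15.05 tilt [-0.03  0.03] tcp [ 0.4653 -0.2469  0.2993] q6 0.61 t 1.1 F [ 0.2 -1.4  0.3]
shift [ 151.8 -546.2   49.6] az 0.05 yaw now 15.05 tilt [-0.03  0.03] tcp [ 0.4653 -0.2469  0.2993] q6 0.61 t 1.1 F [ 0.2 -1.4  0.3]
```

Request:
play_rows([
  [[0, 0, 0], [17, -31, 5], 0],
  [[0, 0, 0], [17, -31, 5], 0],
  [[0, 0, 0], [17, -31, 5], 0],
  [[0, 0, 0], [17, -31, 5], 0],
  [[0, 0, 0], [17, -31, 5], 0],
  [[0, 0, 0], [17, -31, 5], 0],
  [[0, 0, 0], [17, -31, 5], 0],
  [[0, 0, 0], [15, -33, 4], 0],
  [[0, 0, 0], [0, 0, 0], 0],
  [[0, 0, 0], [0, 0, 0], 0],
])

```text
t: 1.93
tcp_pos: [0.5286, 0.0294, 0.2596]
tool_rot: [0.991, 0.133, -0.001, -0.0]
force: [0.3, -1.0, 0.4]
finger_gap: 0.994
gripper_force: 0.0
```

Run:
```python
from h import *
c,f=cam("wrist");p,d=snapshot("wrist");save("pics/w1.png",p);np.savez("w1.npz",p=p,d=d,c=np.array([c],object))
go([.49,.30,.25],15)
```

```text
shift [  33.9 -272.6    9.8] az 0.18 yaw now 15.18 tilt [-0.06 -0.02] tcp [0.5287 0.028  0.2599] q6 1.15 t 1.98 F [ 1.  -0.6  0.9]
```

View pics/w1.png

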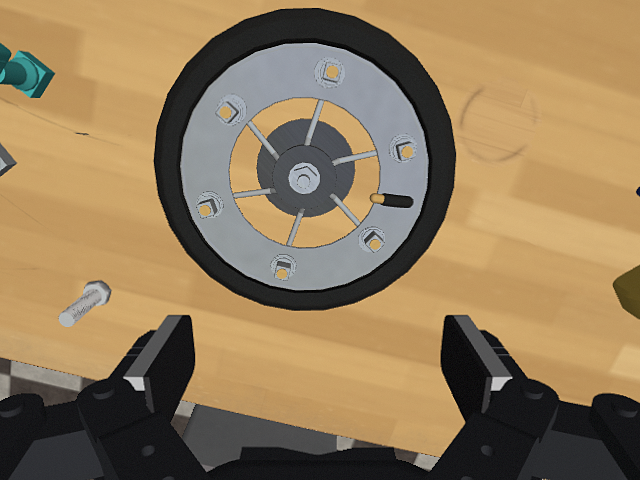

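Wheel hub at (304,178), valve at (392,201). Going clockwise, nipple1 is at about (375,241) and nipple2 at about (283,270); their tops show as small tan squares.

Run:
```python
from h import *
z=np.load("w1.npz",allow_pickle=True);p=z["p"];d=z["d"];c=z["c"][0];f=240/np.tan(np.radians(c["vfov"])/2)
# flange outer edge: tyre inner boundary
dark=(p.max(2)<45).astype(np.uint8)
non=(1-dark);n,l,st,ce=cv2.connectedComponentsWithStats(non,connectivity=4)
k=l[110,280];m=(l==k).astype(np.uint8);cn=max(cv2.findContours(m,0,1)[0],key=cv2.contourArea)
cn=cv2.convexHull(cn)[:,0]
P=np.array([onplane(c,f,u,v,.0445)[:2] for u,v in cn])
def circ(P):
    A=np.c_[2*P,np.ones(len(P))];x=np.linalg.lstsq(A,(P**2).sum(1),rcond=None)[0];return x[:2],np.sqrt(x[2]+x[:2]@x[:2])
C,r=circ(P);print("flange centre",C.round(4),r.round(4))
hsv=cv2.cvtColor(p,cv2.COLOR_RGB2HSV)
tan=((hsv[...,1]>90)&(hsv[...,0]<30)&(hsv[...,2]>120)).astype(np.uint8)
n,l,st,ce=cv2.connectedComponentsWithStats(tan)
for i in range(1,n):
    if not 30<st[i,4]<600: continue
    q=onplane(c,f,*ce[i],.062)[:2]-C
    if .05<np.hypot(*q)<.1: 
        cn=cv2.findContours((l==i).astype(np.uint8),0,1)[0][0]
        print(st[i],ce[i].round(1),"r",np.hypot(*q).round(4),"ang",np.degrees(np.arctan2(q[1],q[0])).round(1),(q+C).round(4), cv2.minAreaRect(cn)[1:], "zdepth",ondepth(c,f,*ce[i],d[int(ce[i][1]),int(ce[i][0])]).round(4))
q=onplane(c,f,304,180,.07)[:2];print("hub",q)
q=[onplane(c,f,u,v,.064)[:2]-C for u,v in((375,198),(410,202))];print("valve",[(np.hypot(*a).round(4),np.degrees(np.arctan2(a[1],a[0])).round(1)) for a in q])
```

```text
flange centre [0.5461 0.0451] 0.1014
[327  66  11  12 114] [331.9  71.4] r 0.0822 ang 0.2 [0.6283 0.0454] ((11.0, 10.0), 90.0) zdepth [0.6283 0.0454 0.0614]
[220 107  11  11 101] [225.2 112.1] r 0.0771 ang 63.9 [0.58   0.1143] ((10.0, 10.0), 90.0) zdepth [0.58   0.1143 0.0624]
[402 146  11  12  98] [406.9 151.5] r 0.0824 ang -59.2 [ 0.5882 -0.0257] ((11.0, 10.0), 90.0) zdepth [ 0.5882 -0.0256  0.0622]
[200 205  11  11  90] [204.6 209.9] r 0.0825 ang 122.1 [0.5022 0.115 ] ((10.0, 10.0), 90.0) zdepth [0.5023 0.1149 0.0623]
[370 239  10  10  80] [374.6 243.8] r 0.0778 ang -117.0 [ 0.5108 -0.0242] ((9.0, 9.0), 90.0) zdepth [ 0.511  -0.0241  0.0626]
[277 269  10  10  78] [281.4 273.3] r 0.0805 ang -178.4 [0.4656 0.0428] ((9.0, 9.0), 90.0) zdepth [0.4657 0.0429 0.0622]
hub [0.54756302 0.04474333]
valve [(np.float64(0.0578), np.float64(-88.6)), (np.float64(0.0855), np.float64(-86.2))]
```

Request:
play_rows([
  [[0, 0, 0], [4, -34, 0], 0],
  [[0, 0, 0], [4, -34, 0], 0],
  [[0, 0, 0], [4, -34, 0], 0],
  [[0, 0, 0], [4, -34, 0], 0],
  [[0, 0, 0], [4, -34, 0], 0],
  [[0, 0, 0], [4, -34, 0], 0],
  [[0, 0, 0], [4, -34, 0], 0],
  [[0, 0, 0], [4, -34, 0], 0],
  [[0, 0, 0], [0, 0, 0], 0],
  [[0, 0, 0], [0, 0, 0], 0],
])

```text
t: 2.82
tcp_pos: [0.4895, 0.2983, 0.2603]
tool_rot: [0.991, 0.132, 0.0, 0.0]
force: [-0.4, -0.3, -0.2]
finger_gap: 1.0
gripper_force: 0.0
```

Run:
```python
from h import *
c,f=cam("wrist");p,d=snapshot("wrist");save("pics/w2.png",p);np.savez("w2.npz",p=p,d=d,c=np.array([c],object))
go([.47,.32,.25],15)
```

```text
shift [-13.1 -27.1  10.2] az 0.04 yaw now 15.04 tilt [-0.   -0.06] tcp [0.4897 0.2973 0.2602] q6 1.66 t 2.87 F [-0.2 -0.3 -0.5]
```

View pics/w2.png

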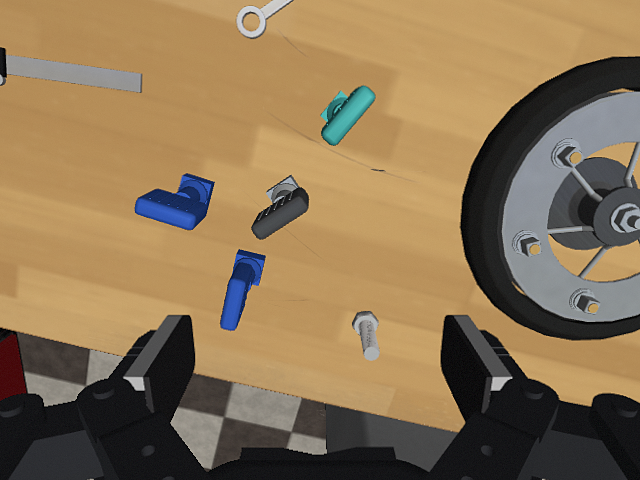

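Wrist view: dark grey key grip at (281,213), block at (287,186). Turquoise look-alike at (348,115), blue ones at (170,205) and (240,290), bolt at (367,333).

Run:
```python
from h import *
z=np.load("w2.npz",allow_pickle=True);p=z["p"].astype(int);d=z["d"];c=z["c"][0];f=240/np.tan(np.radians(c["vfov"])/2)
m=(p.max(2)<110)&(p.max(2)-p.min(2)<25);m[:170]=0;m[245:]=0;m[:,:245]=0;m[:,315:]=0
vu=np.argwhere(m);X=np.array([ondepth(c,f,u,v,d[v,u]) for v,u in vu])
print(len(X),np.percentile(X[:,2],[1,50,90,99]))
for a,b in((.088,.097),(.07,.097)):
    T=X[(X[:,2]>a)&(X[:,2]<b)][:,:2].astype(np.float32)
    r=cv2.minAreaRect(T*1000);print(len(T),r,T.mean(0)); 
    w,V=np.linalg.eigh(np.cov(T.T));print(np.degrees(np.arctan2(V[1,1],V[0,1])))
# block (steel) points near bench
m2=np.zeros_like(m);m2[170:215,255:320]=1
X=np.array([ondepth(c,f,u,v,d[v,u]) for v,u in np.argwhere(m2)]);B=X[(X[:,2]>.011)&(X[:,2]<.017)]
print(len(B),cv2.minAreaRect((B[:,:2]*1000).astype(np.float32)))
```

```text
1657 [0.00502664 0.08941217 0.09119291 0.09216865]
993 ((480.1733703613281, 324.68670654296875), (13.409100532531738, 44.35355758666992), 48.192474365234375) [0.48070082 0.3243755 ]
138.20479636380497
1289 ((480.5736999511719, 324.4879455566406), (14.557743072509766, 45.19422912597656), 48.597991943359375) [0.48227784 0.32446837]
138.49271359480136
145 ((485.1262512207031, 330.1806945800781), (11.719087600708008, 26.983055114746094), 48.50702667236328)
```

Request:
play_rows([
  [[0, 0, -7], [0, 0, 0], 0.4],
  [[0, 0, -7], [0, 0, 0], 0.4],
  [[0, 0, -7], [0, 0, 0], 0.4],
  [[0, 0, -7], [0, 0, 0], 0.4],
  [[0, 0, -7], [0, 0, 0], 0.4],
  [[0, 0, -7], [0, 0, 0], 0.4],
  [[0, 0, -7], [0, 0, 0], 0.4],
  [[0, 0, -7], [0, 0, 0], 0.4],
  [[0, 0, -7], [0, 0, 0], 0.4],
  [[0, 0, -7], [0, 0, 0], 0.4],
  [[0, 0, -7], [0, 0, 0], 0.4],
  [[0, 0, -7], [0, 0, 0], 0.4],
])

```text
t: 3.87
tcp_pos: [0.4902, 0.2956, 0.2603]
tool_rot: [0.648, 0.761, -0.0, 0.0]
force: [0.6, -0.4, 0.0]
finger_gap: 0.599
gripper_force: 0.0
```

Request:
play_rows([
  [[0, 0, -7], [0, 0, 0], 0.4],
  [[0, 0, -7], [0, 0, 0], 0.4],
  [[0, 0, -7], [0, 0, 0], 0.4],
  [[0, 0, -7], [0, 0, 0], 0.4],
  [[0, 0, -7], [0, 0, 0], 0.4],
  [[0, 0, -4.3], [0, 0, 0], 0.4],
  [[0, 0, 0], [0, 0, 0], 0.4],
  [[0, 0, 0], [0, 0, 0], 0.4],
])

```text
t: 4.53
tcp_pos: [0.49, 0.2964, 0.2604]
tool_rot: [0.358, 0.934, -0.0, 0.0]
force: [0.2, 0.1, -1.1]
finger_gap: 0.6
gripper_force: 0.0
```

Run:
```python
from h import *
go([.4803,.3247,.063],138.3)
```

```text
shift [ 26.2  14.7 197.3] az -0.23 yaw now 138.07 tilt [-0.01 -0.03] tcp [0.49   0.2964 0.2604] q6 -0.49 t 4.53 F [ 0.2  0.1 -1.1]
```

Request:
play_rows([
  [[0, 0, 0], [13, 7.4, 20], 0.4],
  [[0, 0, 0], [13, 7.3, 20], 0.4],
  [[0, 0, 0], [0, 0, 30], 0.4],
  [[0, 0, 0], [0, 0, 30], 0.4],
  [[0, 0, 0], [0, 0, 30], 0.4],
  [[0, 0, 0], [0, 0, 30], 0.4],
  [[0, 0, 0], [0, 0, 25], 0.4],
  [[0, 0, 0], [0, 0, 12], 0.4],
  [[0, 0, 0], [0, 0, 0], 0.4],
])

```text
t: 5.28
tcp_pos: [0.4782, 0.3251, 0.0606]
tool_rot: [0.357, 0.934, -0.002, -0.002]
force: [0.3, 0.2, 1.0]
finger_gap: 0.599
gripper_force: 0.0
```

Request:
play_rows([
  [[0, 0, 0], [0, 0, 0], 0.6],
  [[0, 0, 0], [0, 0, 0], 0.7],
  [[0, 0, 0], [0, 0, 0], 0.8],
  [[0, 0, 0], [0, 0, 0], 0.9],
  [[0, 0, 0], [0, 0, 0], 1],
  [[0, 0, 0], [0, 0, 0], 1],
  [[0, 0, 0], [0, 0, 0], 1],
  [[0, 0, 0], [0, 0, 0], 1],
], grip_force=60)

```text
t: 5.95
tcp_pos: [0.4807, 0.3271, 0.0649]
tool_rot: [0.355, 0.935, 0.001, 0.001]
force: [-0.2, -0.8, 6.6]
finger_gap: 0.154
gripper_force: 61.2
```

Run:
```python
from h import *
go([.4803,.3247,.063],138.3); s=sense();print(s["finger_gap"]*85,s["gripper_force"])
c,f=cam("wrist");p,d=snapshot("wrist");save("pics/w3.png",p);np.savez("w3.npz",p=p,d=d,c=np.array([c],object))
```

```text
shift [-1.3 -2.1  1.9] az 0.07 yaw now 138.37 tilt [0.17 0.06] tcp [0.4807 0.3271 0.0649] q6 -0.44 t 5.95 F [-0.2 -0.8  6.6]
13.12763081092185 61.179338693618774
```

View pics/w3.png

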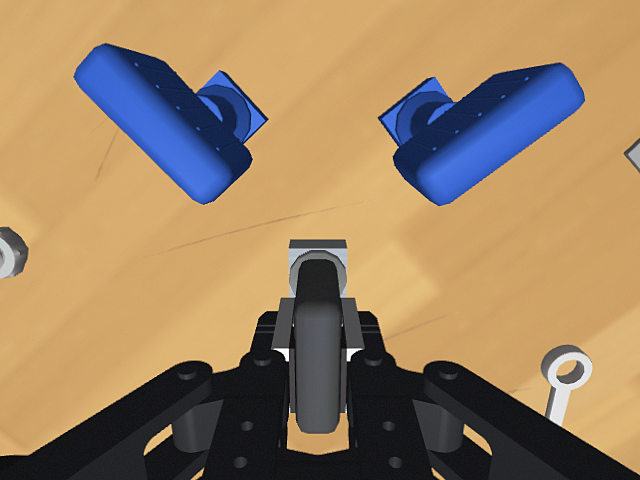

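Key gripped squarely: block top edge at row 240, columns 289–347. I'll get its offset in the tool frame and plan the lift and move.

Run:
```python
from h import *
z=np.load("w3.npz",allow_pickle=True);p=z["p"].astype(int);d=z["d"];c=z["c"][0];f=240/np.tan(np.radians(c["vfov"])/2)
s=sense();M=R.from_quat(s["tool_rot"]).as_matrix()
for u,v in((290,241),(318,241),(347,241)): print(((onplane(c,f,u,v,.014)-s["tcp_pos"])@M*1e3).round(2))
X=np.array([(ondepth(c,f,u,v,d[v,u])-s["tcp_pos"])@M for v in range(240,440) for u in range(275,365)])*1e3
P=X.reshape(200,90,3);h=s["tcp_pos"][2]*1e3
T=X[(abs(X[:,2]-(h-92))<3)&(abs(X[:,1])<8)];print("grip top",len(T),T.min(0),T.max(0))
B=X[(abs(X[:,2]-(h-14))<2)&(abs(X[:,1])<18)];print("block",len(B),B.min(0),B.max(0))
```

```text
[ 16.64 -11.84  50.86]
[16.63  0.84 50.9 ]
[16.62 13.99 50.93]
grip top 5827 [-22.80171359  -7.99947105 -30.07401088] [ 22.68640607   7.98698713 -24.08515951]
block 615 [-12.07360738 -12.86374304  48.9428323 ] [13.4630364  14.17083874 52.91485741]
```

Request:
play_rows([
  [[0, 0, 0], [0, 0, -5], 1],
  [[0, 0, 0], [0, 0, -20], 1],
  [[0, 0, 0], [0, 0, -40], 1],
  [[0, 0, 0], [0, 0, -40], 1],
  [[0, 0, 0], [0, 0, -15], 1],
  [[0, 0, 0], [0, 0, 0], 1],
  [[0, 0, 0], [0, 0, 0], 1],
])

```text
t: 6.58
tcp_pos: [0.4795, 0.3267, 0.1841]
tool_rot: [0.355, 0.935, 0.001, 0.0]
force: [-0.5, -0.1, -2.1]
finger_gap: 0.156
gripper_force: 60.1
```

Run:
```python
from h import *
go([.5108,-.0242,.185],152);go([.5108,-.0242,.185],138.3); s=sense();print(s["finger_gap"]*85,s["gripper_force"],s["ft_torque"])
```

```text
shift [-256.5 -241.5   -1.1] az -13.64 yaw now 138.36 tilt [0.08 0.04] tcp [0.4795 0.3267 0.1841] q6 -0.44 t 6.58 F [-0.5 -0.1 -2.1]
shift [-256.5 -241.5   -1.1] az 0.06 yaw now 138.36 tilt [0.08 0.04] tcp [0.4795 0.3267 0.1841] q6 -0.44 t 6.58 F [-0.5 -0.1 -2.1]
13.294339977182041 60.08375287055969 [-0.0641786   0.04033763  0.00437243]
```

Request:
play_rows([
  [[0, 0, 0], [-21.4, -20.1, 0], 1],
  [[0, 0, 0], [-21.4, -20.1, 0], 1],
  [[0, 0, 0], [-21.4, -20.1, 0], 1],
  [[0, 0, 0], [-21.4, -20.1, 0], 1],
  [[0, 0, 0], [-21.4, -20.1, 0], 1],
  [[0, 0, 0], [-21.4, -20.1, 0], 1],
  [[0, 0, 0], [-21.4, -20.1, 0], 1],
  [[0, 0, 0], [-21.4, -20.1, 0], 1],
  [[0, 0, 0], [-21.4, -20.1, 0], 1],
  [[0, 0, 0], [-21.4, -20.1, 0], 1],
  [[0, 0, 0], [-21.4, -20.1, 0], 1],
  [[0, 0, 0], [-21.1, -20.4, 0], 1],
])

```text
t: 7.58
tcp_pos: [0.509, -0.0252, 0.181]
tool_rot: [0.356, 0.935, -0.0, -0.003]
force: [0.8, 0.3, -1.6]
finger_gap: 0.156
gripper_force: 60.0
```

Request:
play_rows([
  [[0, 0, -6.8], [0, 0, 0], 1],
  [[0, 0, -6.8], [0, 0, 0], 1],
  [[0, 0, 0], [0, 0, 0], 1],
  [[0, 0, 0], [0, 0, 0], 1],
])

```text
t: 7.92
tcp_pos: [0.5094, -0.024, 0.1815]
tool_rot: [0.244, 0.97, 0.0, -0.002]
force: [-0.1, 0.4, -1.1]
finger_gap: 0.154
gripper_force: 59.9
```

Run:
```python
from h import *
z=np.load("w3.npz",allow_pickle=True);p=z["p"].astype(int);d=z["d"];c=z["c"][0];f=240/np.tan(np.radians(c["vfov"])/2)
M=R.from_quat([.355,.935,.001,.001]).as_matrix();t=np.array([.4807,.3271,.0649])
for v in range(236,256,2): print(v,[((ondepth(c,f,u,v,d[v,u])-t)@M*1e3).round(1).tolist() for u in(300,335)],p[v,300])
go([.5108,-.0242,.185],152)
c,f=cam("wrist");p,d=snapshot("wrist");save("pics/w4.png",p);np.savez("w4.npz",p=p,d=d,c=np.array([c],object))
```

```text
236 [[14.3, -7.9, 66.0], [14.0, 9.2, 67.1]] [222 181 116]
238 [[13.7, -7.9, 64.7], [13.2, 9.2, 66.2]] [235 189 121]
240 [[12.8, -7.9, 64.3], [12.9, 9.1, 64.0]] [54 58 68]
242 [[12.9, -7.8, 60.8], [12.8, 9.0, 61.1]] [71 72 72]
244 [[12.7, -7.7, 58.5], [13.0, 8.8, 57.5]] [68 69 69]
246 [[12.6, -7.6, 55.8], [12.5, 8.8, 56.1]] [70 70 70]
248 [[12.5, -7.5, 53.0], [13.1, 8.6, 51.2]] [132 138 145]
250 [[11.7, -7.5, 52.7], [12.1, 8.6, 51.3]] [182 193 202]
252 [[11.2, -7.4, 51.2], [11.4, 8.6, 50.5]] [180 190 200]
254 [[10.0, -7.5, 52.0], [10.1, 8.6, 51.5]] [184 195 205]
shift [-1.3  0.5 -3.5] az -0.24 yaw now 151.76 tilt [-0.25  0.07] tcp [ 0.5094 -0.024   0.1815] q6 -1.34 t 7.92 F [-0.1  0.4 -1.1]
```

View pics/w4.png

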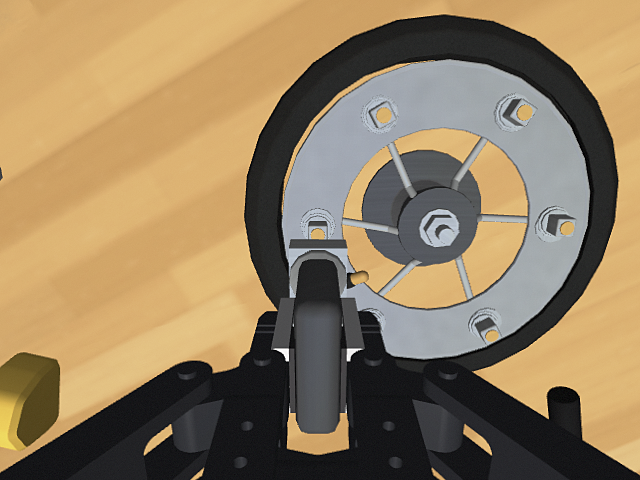

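View from above nipple1: nipple1 is at (317,232) just ahead of the key, the valve at (358,278), nipple2 at (381,115) and the hub at (438,228). That order is right: clockwise is up on the left side. Next I'll measure both tops in this view.

Run:
```python
from h import *
z=np.load("w4.npz",allow_pickle=True);p=z["p"];d=z["d"];c=z["c"][0];f=240/np.tan(np.radians(c["vfov"])/2)
hsv=cv2.cvtColor(p,cv2.COLOR_RGB2HSV)
tan=((hsv[...,1]>90)&(hsv[...,0]<30)&(hsv[...,2]>120)).astype(np.uint8)
n,l,st,ce=cv2.connectedComponentsWithStats(tan)
s=sense();M=R.from_quat(s["tool_rot"]).as_matrix()
for i in range(1,n):
    if 30<st[i,4]<800:
        q=onplane(c,f,*ce[i],.062);print(st[i],ce[i].round(1),q.round(4),"tool",((q-s["tcp_pos"])@M*1e3).round(1))
print(p[205:245:3,317],)
```

```text
[517 105  15  16 186] [524.2 112.2] [0.5017 0.1149 0.062 ] tool [ 72.1 118.5 120. ]
[376 108  15  15 177] [383.3 114.9] [0.4651 0.0427 0.062 ] tool [ 70.3  37.7 120.1]
[560 222  14  13 144] [566.6 228. ] [0.5796 0.1143 0.062 ] tool [  3.2 154.9 119.8]
[311 228  14  12 126] [317.4 234. ] [ 0.5099 -0.024   0.062 ] tool [ -0.7  -0.  119.9]
[486 330  13  12 111] [491.6 335.3] [0.6277 0.0455 0.062 ] tool [-71.7 116.9 119.5]
[144 424  29  32 294] [158.1 438.7] [ 0.5928 -0.2014  0.062 ] tool [-157.6 -117.2  119.4]
[463 424  29  31 301] [476.6 438.6] [0.7031 0.0049 0.062 ] tool [-157.4  116.8  119.2]
[191 468  13  12  58] [197.9 474.5] [ 0.6347 -0.1939  0.062 ] tool [-191.   -90.8  119.3]
[432 468  13  12  60] [437.1 474.6] [ 0.7205 -0.0341  0.062 ] tool [-191.    90.6  119.1]
[[162 169 180]
 [146 152 160]
 [181 189 200]
 [195 205 216]
 [185 196 207]
 [193 203 215]
 [ 68  69  69]
 [153 156 159]
 [227 185 108]
 [216 178 111]
 [216 177 111]
 [228 187 113]
 [ 71  71  70]
 [ 68  68  69]]
```

Request:
play_rows([
  [[0, 0, 0], [-0.7, -0.6, 15], 1],
  [[0, 0, 0], [0, 0, 15], 1],
  [[0, 0, 0], [0, 0, 12], 1],
  [[0, 0, 0], [0, 0, 6], 1],
  [[0, 0, 0], [0, 0, 2], 1],
  [[0, 0, 0], [0, 0, 0], 1],
  [[0, 0, 0], [0, 0, 0], 1],
])

```text
t: 8.55
tcp_pos: [0.5115, -0.025, 0.1336]
tool_rot: [0.242, 0.97, -0.0, 0.0]
force: [-0.7, -0.4, -0.8]
finger_gap: 0.155
gripper_force: 59.9
```

Request:
play_rows([
  [[0, 0, 0], [0, 0, 1], 1],
  [[0, 0, 0], [0, 0, 1], 1],
  [[0, 0, 0], [0, 0, 0], 1],
])

```text
t: 8.8
tcp_pos: [0.5114, -0.0252, 0.1316]
tool_rot: [0.242, 0.97, 0.0, 0.0]
force: [-0.1, 1.1, -1.4]
finger_gap: 0.154
gripper_force: 60.0
```

Request:
play_rows([
  [[0, 0, 0], [1.5, 0, 0], 1],
  [[0, 0, 0], [0, 0, 1], 1],
  [[0, 0, 0], [0, 0, 1], 1],
  [[0, 0, 0], [0, 0, 0], 1],
])

```text
t: 9.13
tcp_pos: [0.5097, -0.0244, 0.1292]
tool_rot: [0.242, 0.97, 0.0, -0.0]
force: [0.1, 0.5, -2.1]
finger_gap: 0.156
gripper_force: 60.0
```

Request:
play_rows([
  [[0, 0, 0], [0, 0, 1], 1],
  [[0, 0, 0], [0, 0, 0.5], 1],
  [[0, 0, 0], [0, 0, 0], 1],
])

```text
t: 9.38
tcp_pos: [0.5098, -0.0244, 0.1277]
tool_rot: [0.242, 0.97, 0.0, -0.0]
force: [-0.8, 0.3, -1.3]
finger_gap: 0.155
gripper_force: 60.0
```

Request:
play_rows([
  [[0, 0, 0], [0, 0, 0.7], 1],
  [[0, 0, 0], [0, 0, 0], 1],
])

```text
t: 9.55
tcp_pos: [0.5098, -0.0244, 0.127]
tool_rot: [0.242, 0.97, 0.0, -0.0]
force: [0.0, 0.1, -1.8]
finger_gap: 0.156
gripper_force: 60.0
```

Request:
play_rows([
  [[0, 0, 0], [0, 0, 0.7], 1],
  [[0, 0, 0], [0, 0, 0], 1],
])

```text
t: 9.72
tcp_pos: [0.5098, -0.0244, 0.1263]
tool_rot: [0.242, 0.97, 0.0, -0.0]
force: [0.5, -0.9, -1.4]
finger_gap: 0.16
gripper_force: 60.0
```

Request:
play_rows([
  [[0, 0, 0], [0, 0, 0.7], 1],
  [[0, 0, 0], [0, 0, 0], 1],
])

```text
t: 9.88
tcp_pos: [0.5098, -0.0244, 0.1256]
tool_rot: [0.242, 0.97, 0.0, -0.0]
force: [-0.2, -0.7, -1.4]
finger_gap: 0.158
gripper_force: 60.0
```

Request:
play_rows([
  [[0, 0, 0], [0, 0, 0.7], 1],
  [[0, 0, 0], [0, 0, 0], 1],
])

```text
t: 10.05
tcp_pos: [0.5099, -0.0244, 0.1249]
tool_rot: [0.242, 0.97, -0.0, -0.0]
force: [0.1, -0.6, -1.5]
finger_gap: 0.157
gripper_force: 60.0
```

Request:
play_rows([
  [[0, 0, 0], [0, 0, 0.7], 1],
  [[0, 0, 0], [0, 0, 0.3], 1],
  [[0, 0, 0], [0, 0, 0], 1],
])

```text
t: 10.3
tcp_pos: [0.5098, -0.0244, 0.1239]
tool_rot: [0.242, 0.97, -0.0, -0.0]
force: [-1.0, 0.6, -1.6]
finger_gap: 0.158
gripper_force: 60.0
```

Request:
play_rows([
  [[0, 0, 0], [0, 0, 0.7], 1],
  [[0, 0, 0], [0, 0, 0.3], 1],
  [[0, 0, 0], [0, 0, 0], 1],
])

```text
t: 10.55
tcp_pos: [0.5098, -0.0244, 0.1229]
tool_rot: [0.242, 0.97, 0.0, -0.0]
force: [-0.0, -0.4, -1.1]
finger_gap: 0.155
gripper_force: 60.0
```

Request:
play_rows([
  [[0, 0, 0], [0, 0, 0.7], 1],
  [[0, 0, 0], [0, 0, 0.3], 1],
  [[0, 0, 0], [0, 0, 0], 1],
])

```text
t: 10.8
tcp_pos: [0.5098, -0.0244, 0.1219]
tool_rot: [0.242, 0.97, 0.0, -0.0]
force: [-0.8, 0.9, -2.1]
finger_gap: 0.158
gripper_force: 60.0
```

Request:
play_rows([
  [[0, 0, 0], [0, 0, 0.7], 1],
  [[0, 0, 0], [0, 0, 0.7], 1],
  [[0, 0, 0], [0, 0, 0.6], 1],
  [[0, 0, 0], [0, 0, 0], 1],
])

```text
t: 11.13
tcp_pos: [0.5098, -0.0244, 0.1199]
tool_rot: [0.242, 0.97, 0.0, -0.0]
force: [0.5, -0.6, -1.9]
finger_gap: 0.152
gripper_force: 60.0
```

Request:
play_rows([
  [[0, 0, 0], [0, 0, 0.7], 1],
  [[0, 0, 0], [0, 0, 0.7], 1],
  [[0, 0, 0], [0, 0, 0.6], 1],
  [[0, 0, 0], [0, 0, 0], 1],
])

```text
t: 11.47
tcp_pos: [0.5098, -0.0244, 0.1179]
tool_rot: [0.242, 0.97, 0.0, -0.0]
force: [0.0, 0.5, -2.0]
finger_gap: 0.155
gripper_force: 60.0
```

Request:
play_rows([
  [[0, 0, 0], [0, 0, 0.7], 1],
  [[0, 0, 0], [0, 0, 0.3], 1],
  [[0, 0, 0], [0, 0, 0], 1],
])

```text
t: 11.72
tcp_pos: [0.5098, -0.0244, 0.1169]
tool_rot: [0.242, 0.97, 0.0, -0.0]
force: [-0.2, -0.6, -1.1]
finger_gap: 0.155
gripper_force: 60.0
```

Request:
play_rows([
  [[0, 0, 2], [0, 0, 0], 1],
  [[0, 0, 3], [0, 0, 0], 1],
  [[0, 0, 3], [0, 0, 0], 1],
  [[0, 0, 3], [0, 0, 0], 1],
  [[0, 0, 3], [0, 0, 0], 1],
  [[0, 0, 3], [0, 0, 0], 1],
  [[0, 0, 3], [0, 0, 0], 1],
])

```text
t: 12.3
tcp_pos: [0.5096, -0.0245, 0.117]
tool_rot: [0.408, 0.913, -0.0, -0.0]
force: [-0.4, -0.3, -0.6]
finger_gap: 0.151
gripper_force: 60.0
```

Run:
```python
from h import *
s=sense();print(s["ft_torque"].round(3));go([.5098,-.0244,.116],62)
```

```text
[-0.061  0.134  0.117]
shift [-0.1  0.2  1. ] az 69.85 yaw now 131.85 tilt [-0.04 -0.01] tcp [ 0.5096 -0.0245  0.117 ] q6 -1.0 t 12.3 F [-0.4 -0.3 -0.6]
```

Request:
play_rows([
  [[0, 0, 3.5], [0, 0, 0], 1],
  [[0, 0, 3.5], [0, 0, 0], 1],
  [[0, 0, 3.5], [0, 0, 0], 1],
  [[0, 0, 3.5], [0, 0, 0], 1],
  [[0, 0, 3.5], [0, 0, 0], 1],
  [[0, 0, 3.5], [0, 0, 0], 1],
  [[0, 0, 3.5], [0, 0, 0], 1],
  [[0, 0, 3.5], [0, 0, 0], 1],
  [[0, 0, 3.5], [0, 0, 0], 1],
  [[0, 0, 3.5], [0, 0, 0], 1],
])

```text
t: 13.13
tcp_pos: [0.5095, -0.0244, 0.117]
tool_rot: [0.664, 0.748, -0.0, -0.0]
force: [-0.1, -0.2, -1.6]
finger_gap: 0.152
gripper_force: 60.0
```

Run:
```python
from h import *
s=sense();print(s["ft_torque"].round(3));go([.5098,-.0244,.116],57)
```

```text
[-0.058  0.094  0.08 ]
shift [-0.   0.3  1. ] az 39.82 yaw now 96.82 tilt [-0.05 -0.01] tcp [ 0.5095 -0.0244  0.117 ] q6 -0.39 t 13.13 F [-0.1 -0.2 -1.6]
```

Request:
play_rows([
  [[0, 0, 4], [0, 0, 0], 1],
  [[0, 0, 4], [0, 0, 0], 1],
  [[0, 0, 4], [0, 0, 0], 1],
  [[0, 0, 4], [0, 0, 0], 1],
  [[0, 0, 4], [0, 0, 0], 1],
  [[0, 0, 4], [0, 0, 0], 1],
  [[0, 0, 4], [0, 0, 0], 1],
  [[0, 0, 4], [0, 0, 0], 1],
  [[0, 0, 4], [0, 0, 0], 1],
  [[0, 0, 4], [0, 0, 0], 1],
  [[0, 0, 1], [0, 0, 0], 1],
  [[0, 0, 0], [0, 0, 0], 1],
])

```text
t: 14.13
tcp_pos: [0.5094, -0.0243, 0.1169]
tool_rot: [0.883, 0.47, -0.0, -0.0]
force: [-1.1, 0.3, -0.6]
finger_gap: 0.158
gripper_force: 60.1
```

Run:
```python
from h import *
s=sense();print(s["ft_torque"].round(3));go([.5098,-.0244,.116],57)
```

```text
[-0.038  0.2    0.04 ]
shift [0.2 0.4 0.9] az -0.98 yaw now 56.02 tilt [-0.06  0.01] tcp [ 0.5094 -0.0243  0.1169] q6 0.33 t 14.13 F [-1.1  0.3 -0.6]
```

Request:
play_rows([
  [[0, 0, -3], [0, 0, 0], 1],
  [[0, 0, -3], [0, 0, 0], 1],
  [[0, 0, 0], [0, 0, 0], 1],
  [[0, 0, 0], [0, 0, -3], 1],
  [[0, 0, 0], [0, 0, -5], 1],
  [[0, 0, 0], [0, 0, -8], 1],
  [[0, 0, 0], [0, 0, -15], 1],
  [[0, 0, 0], [0, 0, -20], 1],
  [[0, 0, 0], [0, 0, -14], 1],
  [[0, 0, 0], [0, 0, 0], 1],
  [[0, 0, 0], [0, 0, 0], 1],
])

```text
t: 15.05
tcp_pos: [0.5106, -0.0246, 0.1832]
tool_rot: [0.857, 0.515, 0.001, 0.001]
force: [0.2, 0.0, -2.1]
finger_gap: 0.151
gripper_force: 60.0
```

Run:
```python
from h import *
go([.4651,.0427,.182],182)
c,f=cam("wrist");p,d=snapshot("wrist");save("pics/w5.png",p);np.savez("w5.npz",p=p,d=d,c=np.array([c],object))
```

```text
shift [ 38.  -71.8   1. ] az -120.05 yaw now 61.95 tilt [ 0.17 -0.05] tcp [ 0.5106 -0.0246  0.1832] q6 0.22 t 15.05 F [ 0.2  0.  -2.1]
```

View pics/w5.png

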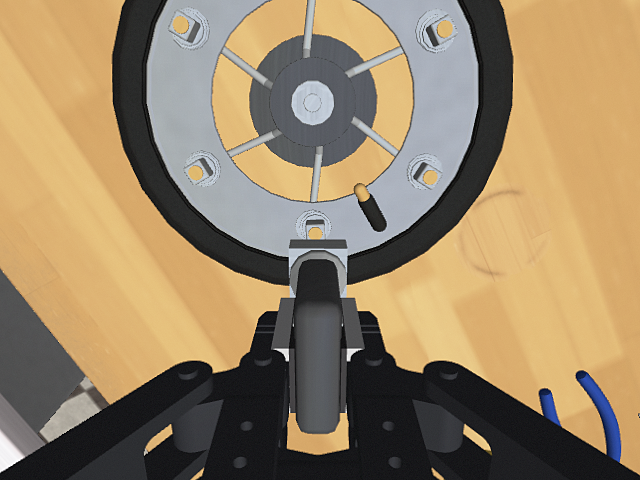

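Nipple1 at (315,232) stands square to the key again after its turn, and the key is still aligned in the jaws. Next I turn to yaw 182 and go above nipple2.

Request:
play_rows([
  [[0, 0, -7], [0, 0, 0], 1],
  [[0, 0, -7], [0, 0, 0], 1],
  [[0, 0, -7], [0, 0, 0], 1],
  [[0, 0, -7], [0, 0, 0], 1],
  [[0, 0, -7], [0, 0, 0], 1],
  [[0, 0, -7], [0, 0, 0], 1],
  [[0, 0, -7], [0, 0, 0], 1],
  [[0, 0, -7], [0, 0, 0], 1],
  [[0, 0, -7], [0, 0, 0], 1],
  [[0, 0, -7], [0, 0, 0], 1],
  [[0, 0, -7], [0, 0, 0], 1],
  [[0, 0, -7], [0, 0, 0], 1],
])

```text
t: 16.1
tcp_pos: [0.509, -0.0242, 0.1807]
tool_rot: [0.29, 0.957, -0.0, -0.001]
force: [-0.2, -0.2, -1.1]
finger_gap: 0.156
gripper_force: 59.9
```

Request:
play_rows([
  [[0, 0, -7], [0, 0, 0], 1],
  [[0, 0, -7], [0, 0, 0], 1],
  [[0, 0, -7], [0, 0, 0], 1],
  [[0, 0, -7], [0, 0, 0], 1],
  [[0, 0, -7], [0, 0, 0], 1],
  [[0, 0, -1], [0, 0, 0], 1],
  [[0, 0, 0], [0, 0, 0], 1],
  [[0, 0, 0], [0, 0, 0], 1],
])

```text
t: 16.77
tcp_pos: [0.5094, -0.0243, 0.1814]
tool_rot: [-0.016, 1.0, 0.0, -0.001]
force: [1.0, -0.1, -2.4]
finger_gap: 0.155
gripper_force: 59.9
```

Run:
```python
from h import *
go([.4648,.0421,.182],182)
```

```text
shift [42.5 67.8 -0.5] az -0.19 yaw now -178.19 tilt [-0.08  0.02] tcp [ 0.5094 -0.0243  0.1814] q6 -1.87 t 16.77 F [ 1.  -0.1 -2.4]
```

Request:
play_rows([
  [[0, 0, 0], [14, 22, 0], 1],
  [[0, 0, 0], [14, 22, 0], 1],
  [[0, 0, 0], [12, 20, 0], 1],
  [[0, 0, 0], [2.5, 3.8, 0], 1],
  [[0, 0, 0], [0, 0, 0], 1],
  [[0, 0, 0], [0, 0, 0], 1],
  [[0, 0, 0], [0, 0, 0], 1],
])

```text
t: 17.35
tcp_pos: [0.4665, 0.0411, 0.1822]
tool_rot: [-0.017, 1.0, -0.0, 0.001]
force: [-1.0, 1.1, -1.4]
finger_gap: 0.153
gripper_force: 59.9
```

Run:
```python
from h import *
z=[];c,f=cam("wrist");p,d=snapshot("wrist");go([.4648,.0421,.129],182)
hsv=cv2.cvtColor(p,cv2.COLOR_RGB2HSV)
tan=((hsv[...,1]>90)&(hsv[...,0]<30)&(hsv[...,2]>120)).astype(np.uint8)
n,l,st,ce=cv2.connectedComponentsWithStats(tan)
for i in range(1,n):
    if 30<st[i,4]<300 and st[i,1]<400: print(st[i],onplane(c,f,*ce[i],.062).round(4))
```

```text
shift [ 1.7  1.2 53.2] az -0.12 yaw now -178.12 tilt [ 0.09 -0.03] tcp [0.4664 0.041  0.1822] q6 -1.75 t 17.4 F [-1.3  0.  -1.7]
[401 207  39  42 154] [0.4622 0.107  0.062 ]
[199 210  37  42 139] [ 0.4676 -0.0233  0.062 ]
[314 223  14  14 145] [0.465  0.0429 0.062 ]
[424 282  13  12 126] [0.5017 0.115  0.062 ]
[209 287  13  13 128] [ 0.5102 -0.0243  0.062 ]
```

Request:
play_rows([
  [[0, 0, 0], [1.9, 1.3, 15], 1],
  [[0, 0, 0], [0, 0, 15], 1],
  [[0, 0, 0], [0, 0, 12], 1],
  [[0, 0, 0], [0, 0, 6], 1],
  [[0, 0, 0], [0, 0, 4], 1],
  [[0, 0, 0], [0, 0, 0], 1],
  [[0, 0, 0], [0, 0, 0], 1],
  [[0, 0, 0], [0, 0, 0], 1],
])

```text
t: 18.07
tcp_pos: [0.4638, 0.0429, 0.1305]
tool_rot: [-0.017, 1.0, -0.0, 0.001]
force: [-0.6, 0.2, -1.7]
finger_gap: 0.154
gripper_force: 60.0
```

Run:
```python
from h import *
go([.4645,.0423,.129],182)
```

```text
shift [-0.7 -0.6  1.5] az -0.05 yaw now -178.05 tilt [ 0.08 -0.01] tcp [0.4638 0.0429 0.1305] q6 -1.75 t 18.07 F [-0.6  0.2 -1.7]
```

Request:
play_rows([
  [[0, 0, 0], [-0.7, -0.6, 0], 1],
  [[0, 0, 0], [0, 0, 1], 1],
  [[0, 0, 0], [0, 0, 1], 1],
  [[0, 0, 0], [0, 0, 0.7], 1],
  [[0, 0, 0], [0, 0, 0], 1],
])

```text
t: 18.48
tcp_pos: [0.4638, 0.0426, 0.1273]
tool_rot: [-0.017, 1.0, 0.0, -0.0]
force: [-0.3, -0.0, -2.4]
finger_gap: 0.153
gripper_force: 60.0
```

Request:
play_rows([
  [[0, 0, 0], [0, 0, 0.7], 1],
  [[0, 0, 0], [0, 0, 0], 1],
])

```text
t: 18.65
tcp_pos: [0.4639, 0.0426, 0.1265]
tool_rot: [-0.017, 1.0, 0.0, 0.0]
force: [-0.8, 1.0, -1.2]
finger_gap: 0.152
gripper_force: 60.0
```

Request:
play_rows([
  [[0, 0, 0], [0, 0, 0.7], 1],
  [[0, 0, 0], [0, 0, 0], 1],
])

```text
t: 18.82
tcp_pos: [0.4639, 0.0425, 0.1258]
tool_rot: [-0.017, 1.0, 0.0, -0.0]
force: [0.2, -0.2, -2.0]
finger_gap: 0.155
gripper_force: 60.0
```

Request:
play_rows([
  [[0, 0, 0], [0, 0, 0.7], 1],
  [[0, 0, 0], [0, 0, 0], 1],
])

```text
t: 18.98
tcp_pos: [0.4639, 0.0425, 0.1251]
tool_rot: [-0.017, 1.0, -0.0, 0.0]
force: [-0.2, 0.7, -1.6]
finger_gap: 0.156
gripper_force: 60.0
```

Request:
play_rows([
  [[0, 0, 0], [0, 0, 0.7], 1],
  [[0, 0, 0], [0, 0, 0], 1],
])

```text
t: 19.15
tcp_pos: [0.4639, 0.0425, 0.1244]
tool_rot: [-0.017, 1.0, 0.0, 0.0]
force: [-0.3, 0.1, -1.0]
finger_gap: 0.156
gripper_force: 60.0
```

Request:
play_rows([
  [[0, 0, 0], [-0.3, -0.1, 0.7], 1],
  [[0, 0, 0], [0, 0, 0], 1],
])

```text
t: 19.32
tcp_pos: [0.4641, 0.0425, 0.1237]
tool_rot: [-0.017, 1.0, 0.0, -0.0]
force: [-0.3, 0.3, -2.0]
finger_gap: 0.156
gripper_force: 60.0
```

Request:
play_rows([
  [[0, 0, 0], [0, 0, 0.7], 1],
  [[0, 0, 0], [0, 0, 0], 1],
])

```text
t: 19.48
tcp_pos: [0.4641, 0.0425, 0.123]
tool_rot: [-0.017, 1.0, 0.0, -0.0]
force: [-1.0, -0.3, -1.4]
finger_gap: 0.154
gripper_force: 60.0
```

Request:
play_rows([
  [[0, 0, 0], [0, 0, 0.7], 1],
  [[0, 0, 0], [0, 0, 0.3], 1],
  [[0, 0, 0], [0, 0, 0], 1],
])

```text
t: 19.73
tcp_pos: [0.4641, 0.0425, 0.122]
tool_rot: [-0.017, 1.0, 0.0, -0.0]
force: [0.1, 0.0, -1.5]
finger_gap: 0.155
gripper_force: 60.0
```

Request:
play_rows([
  [[0, 0, 0], [0, 0, 0.7], 1],
  [[0, 0, 0], [0, 0, 0.7], 1],
  [[0, 0, 0], [0, 0, 0.6], 1],
  [[0, 0, 0], [0, 0, 0], 1],
])

```text
t: 20.07
tcp_pos: [0.4641, 0.0425, 0.12]
tool_rot: [-0.017, 1.0, 0.0, -0.0]
force: [0.2, -0.8, -1.4]
finger_gap: 0.157
gripper_force: 60.0
```

Request:
play_rows([
  [[0, 0, 0], [0, 0, 0.7], 1],
  [[0, 0, 0], [0, 0, 0.7], 1],
  [[0, 0, 0], [0, 0, 0.6], 1],
  [[0, 0, 0], [0, 0, 0], 1],
])

```text
t: 20.4
tcp_pos: [0.4641, 0.0425, 0.118]
tool_rot: [-0.017, 1.0, 0.0, -0.0]
force: [-0.2, 0.0, -1.3]
finger_gap: 0.155
gripper_force: 60.0
```

Request:
play_rows([
  [[0, 0, 0], [0, 0, 0.7], 1],
  [[0, 0, 0], [0, 0, 0.7], 1],
  [[0, 0, 0], [0, 0, 0], 1],
])

```text
t: 20.65
tcp_pos: [0.4641, 0.0425, 0.1166]
tool_rot: [-0.017, 1.0, 0.0, -0.0]
force: [-0.0, -0.2, -2.0]
finger_gap: 0.156
gripper_force: 60.0
```

Request:
play_rows([
  [[0, 0, 3], [0, 0, 0], 1],
  [[0, 0, 3], [0, 0, 0], 1],
  [[0, 0, 4], [0, 0, 0], 1],
  [[0, 0, 4], [0, 0, 0], 1],
  [[0, 0, 4], [0, 0, 0], 1],
  [[0, 0, 4], [0, 0, 0], 1],
  [[0, 0, 4], [0, 0, 0], 1],
  [[0, 0, 4], [0, 0, 0], 1],
])

```text
t: 21.32
tcp_pos: [0.4643, 0.0427, 0.1167]
tool_rot: [0.244, 0.97, 0.0, 0.0]
force: [0.1, 1.9, -2.6]
finger_gap: 0.159
gripper_force: 59.9
```

Run:
```python
from h import *
s=sense();print(s["ft_torque"].round(3));go([.4645,.0423,.116],86)
```

```text
[ 0.28  -0.086  0.058]
shift [-0.4 -0.3  0.7] az 65.77 yaw now 151.77 tilt [0.02 0.02] tcp [0.4643 0.0427 0.1167] q6 -1.23 t 21.32 F [ 0.1  1.9 -2.6]
```

Request:
play_rows([
  [[0, 0, 4], [0, 0, 0], 1],
  [[0, 0, 4], [0, 0, 0], 1],
  [[0, 0, 4], [0, 0, 0], 1],
  [[0, 0, 4], [0, 0, 0], 1],
  [[0, 0, 4], [0, 0, 0], 1],
  [[0, 0, 4], [0, 0, 0], 1],
  [[0, 0, 4], [0, 0, 0], 1],
  [[0, 0, 4], [0, 0, 0], 1],
])

```text
t: 21.98
tcp_pos: [0.4642, 0.0427, 0.1167]
tool_rot: [0.502, 0.865, 0.0, -0.0]
force: [0.3, 1.0, -1.4]
finger_gap: 0.152
gripper_force: 60.0
```

Request:
play_rows([
  [[0, 0, 4], [0, 0, 0], 1],
  [[0, 0, 4], [0, 0, 0], 1],
  [[0, 0, 4], [0, 0, 0], 1],
  [[0, 0, 4], [0, 0, 0], 1],
  [[0, 0, 4], [0, 0, 0], 1],
  [[0, 0, 4], [0, 0, 0], 1],
  [[0, 0, 4], [0, 0, 0], 1],
  [[0, 0, 4], [0, 0, 0], 1],
  [[0, 0, 2], [0, 0, 0], 1],
  [[0, 0, 0], [0, 0, 0], 1],
  [[0, 0, 0], [0, 0, 0], 1],
  [[0, 0, 0], [0, 0, 0], 1],
])

```text
t: 22.98
tcp_pos: [0.4641, 0.0427, 0.1167]
tool_rot: [0.731, 0.682, 0.0, -0.0]
force: [0.2, -0.0, -2.2]
finger_gap: 0.154
gripper_force: 59.9
```

Run:
```python
from h import *
s=sense();print(s["ft_torque"].round(3));go([.4645,.0423,.116],-4)
```

```text
[ 0.383 -0.055  0.051]
shift [-0.3  0.4  0.7] az 90.0 yaw now 86.0 tilt [-0.01  0.02] tcp [0.4641 0.0427 0.1167] q6 -0.08 t 22.98 F [ 0.2 -0.  -2.2]
```

Request:
play_rows([
  [[0, 0, 4], [0, 0, 0], 1],
  [[0, 0, 4], [0, 0, 0], 1],
  [[0, 0, 4], [0, 0, 0], 1],
  [[0, 0, 4], [0, 0, 0], 1],
  [[0, 0, 4], [0, 0, 0], 1],
  [[0, 0, 4], [0, 0, 0], 1],
  [[0, 0, 4], [0, 0, 0], 1],
  [[0, 0, 4], [0, 0, 0], 1],
  [[0, 0, 4], [0, 0, 0], 1],
  [[0, 0, 4], [0, 0, 0], 1],
  [[0, 0, 4], [0, 0, 0], 1],
])

```text
t: 23.9
tcp_pos: [0.464, 0.0428, 0.1167]
tool_rot: [0.934, 0.357, -0.0, -0.0]
force: [0.2, 3.3, -0.7]
finger_gap: 0.154
gripper_force: 60.0
```

Request:
play_rows([
  [[0, 0, 4], [0, 0, 0], 1],
  [[0, 0, 4], [0, 0, 0], 1],
  [[0, 0, 4], [0, 0, 0], 1],
  [[0, 0, 4], [0, 0, 0], 1],
  [[0, 0, 4], [0, 0, 0], 1],
  [[0, 0, 4], [0, 0, 0], 1],
  [[0, 0, 4], [0, 0, 0], 1],
  [[0, 0, 4], [0, 0, 0], 1],
  [[0, 0, 4], [0, 0, 0], 1],
  [[0, 0, 4], [0, 0, 0], 1],
  [[0, 0, 4], [0, 0, 0], 1],
  [[0, 0, 2], [0, 0, 0], 1],
])

```text
t: 24.9
tcp_pos: [0.464, 0.0429, 0.1167]
tool_rot: [0.999, -0.037, -0.0, -0.0]
force: [0.1, 2.7, -1.6]
finger_gap: 0.157
gripper_force: 59.9
```

Run:
```python
from h import *
s=sense();print(s["ft_torque"].round(3));go([.4645,.0423,.1145],2)
```

```text
[ 0.605 -0.05   0.12 ]
shift [0.5 0.6 2.2] az -6.19 yaw now -4.19 tilt [-0.01  0.05] tcp [0.464  0.0429 0.1167] q6 1.49 t 24.9 F [ 0.1  2.7 -1.6]
```

Request:
play_rows([
  [[0, 0, -3], [0, 0, 0], 1],
  [[0, 0, -3], [0, 0, 0], 1],
  [[0, 0, 0], [0, -0.4, 0.7], 1],
  [[0, 0, 0], [0, 0, 0], 1],
  [[0, 0, 0], [0, 0, 0.6], 1],
  [[0, 0, 0], [0, 0, 0], 1],
  [[0, 0, 0], [0, 0, 0], 1],
])

```text
t: 25.48
tcp_pos: [0.4641, 0.0428, 0.1153]
tool_rot: [1.0, 0.017, -0.0, 0.0]
force: [0.2, -0.4, -1.6]
finger_gap: 0.153
gripper_force: 59.9
```

Run:
```python
from h import *
s=sense();print(s["ft_torque"].round(3));go([.4645,.0423,.1145],2)
```

```text
[ 0.04  -0.021 -0.036]
shift [0.3 0.5 0.8] az -0.06 yaw now 1.94 tilt [-0.01 -0.  ] tcp [0.4641 0.0428 0.1153] q6 1.39 t 25.48 F [ 0.2 -0.4 -1.6]
```

Request:
play_rows([
  [[0, 0, 0], [0, 0, 0], 1],
  [[0, 0, 0], [0, 0, 0], 0.82],
  [[0, 0, 0], [0, 0, 0], 0.75],
  [[0, 0, 0], [0, 0, 0], 0.6],
  [[0, 0, 0], [0, 0, 0], 0.4],
  [[0, 0, 0], [0, 0, 0], 0.4],
  [[0, 0, 0], [0, 0, 0], 0.4],
], grip_force=20)

```text
t: 26.07
tcp_pos: [0.4642, 0.0428, 0.1155]
tool_rot: [1.0, 0.017, 0.0, 0.0]
force: [-1.4, 0.2, 0.3]
finger_gap: 0.601
gripper_force: 0.0
```

Request:
play_rows([
  [[0, 0, 0], [0, 0, -10], 0.4],
  [[0, 0, 0], [0, 0, -20], 0.4],
  [[0, 0, 0], [0, 0, -30], 0.4],
  [[0, 0, 0], [0, 0, -30], 0.4],
  [[0, 0, 0], [0, 0, -30], 0.4],
  [[0, 0, 0], [0, 0, -10], 0.4],
  [[0, 0, 0], [0, 0, 0], 0.4],
  [[0, 0, 0], [0, 0, 0], 0.4],
])

```text
t: 26.73
tcp_pos: [0.4641, 0.0429, 0.2457]
tool_rot: [1.0, 0.017, 0.001, 0.0]
force: [-0.5, -0.2, -0.0]
finger_gap: 0.598
gripper_force: 0.0
```

Run:
```python
from h import *
go([.4645,.0423,.24],2)
c,f=cam("wrist");p,d=snapshot("wrist");save("pics/w6.png",p);np.savez("w6.npz",p=p,d=d,c=np.array([c],object))
vv,uu=np.mgrid[0:480:2,0:640:2]
X=np.array([ondepth(c,f,u,v,d[v,u]) for v,u in zip(vv.ravel(),uu.ravel()) if d[v,u]>0])
T=X[(abs(X[:,0]-.4645)<.03)&(abs(X[:,1]-.0427)<.03)&(X[:,2]>.1)&(X[:,2]<.16)]
print(len(T),"top z",np.percentile(T[:,2],[10,50,90,99]))
T=T[T[:,2]>np.percentile(T[:,2],99)-.006];print(cv2.minAreaRect((T[:,:2]*1000).astype(np.float32)))
```

```text
shift [0.4 0.6 5.7] az -0.04 yaw now 1.96 tilt [ 0.06 -0.01] tcp [0.4641 0.0429 0.2457] q6 1.39 t 26.73 F [-0.5 -0.2 -0. ]
493 top z [0.12833589 0.13901246 0.14022805 0.14109751]
((465.67816162109375, 43.056358337402344), (44.850799560546875, 13.310113906860352), 2.393342971801758)
```

View pics/w6.png

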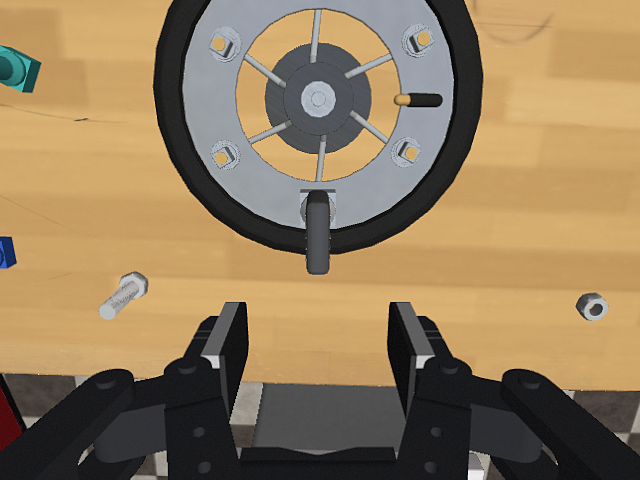

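The key stands seated on nipple2 at (318,230), upright. Its top is at z=141 mm, which is 49+92, so it is fully down. Nipple1 at (408,152) looks square to its radius, and the jaws are clear.

```bash
python3 -c "
from station import *
print(sign_off())"
```

```text
the job is handed in; nothing more can be done
None
```

I turned nipple1 one quarter turn and nipple2 two quarter turns clockwise, left the key seated upright and released on nipple2, and handed the job in after about 27 s; the sign-off gave no verdict, and the turn angles are inferred from the wrist turn less socket play, not read from the joints.

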